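# Return a slicer insert to its packed caddy

## Robot

A 6-joint arm with a two-finger parallel gripper is mounted at the origin on a cart in front of the work surface, level with it; the furniture and walls round the work are solid. World frame = base frame: x ahead of the robot, y to its left, z up, the work surface at z = 0. Lengths are in mm, angles in rad, forces in N, time in s.
With the tool pointing down it reaches from about 400 to 825 mm from the base axis. Payload 7 kg.
Tool frame: the origin (TCP) lies at the very end of the fingers, on their centre line; the grasp point (between the pads) lies 19 mm behind it; z points along the fingers, y is the line along which they close (so a half turn about z gives the same grasp; the last joint's range is limited). The gripper opens to 88 mm and grips with 3 to 60 N. Pads are 19 mm wide; open, the fingers measure 130 mm over their backs; the gripper's body (78 mm by 193 mm) begins 47 mm behind the grasp point.
Start: joints at [1.511, 0.359, 0.012, 0, -1.224, -0.288], TCP at [230.068, 634.558, 226.561] pointing down, gripper open.
Joint ranges: [-3.07, 3.07], [-1.43, 2.12], [-1.02, 1.25], [-3.03, 1.67], [-3.05, -0], [-3.03, 3.03]. Speed limits (rad/s): [2.39, 2.39, 3.01, 3.14, 3.14, 3.14].

## Interface

Orientations are given as a unit quaternion [x, y, z, w].
In Python, from plant import bot gives the robot as it stands. Calls block until the motion is done:
- bot.move_ptp(position, orientation): joint-space move of the TCP to a pose.
- bot.line_to(position, velocity=150, ori=None): straight line of the TCP; ori=None keeps the orientation; velocity is the mean speed in mm/s.
- bot.move_joints(angles): joint-space move.
- bot.move_gripper(opening, force=None): finger opening in mm; force is the grip in N (None keeps the last); returns when the fingers have stopped.
- bot.pause(seconds).
- bot.solve_ik(position, orientation): joint angles nearest the present ones, or None.
- bot.read_state(): the state.
- bot.camera(name): name is "scene" or "top" or "wrist"; returns the picture (400x640x3 uint8, red, green, blue); there is no depth.
- bot.get_calibration(name): a dict with "fx", "fy", "cx", "cy" (pixels), "view" (4x4, takes a point from world to camera coordinates); the wrist camera has in their place "T_tool_cam" (4x4, takes a point from camera to tool coordinates, whose origin is the TCP and whose axes are the flange's). Camera axes: x right, y up, looking along -z (the intrinsics and any distortion apply to the point x, -y, -z); pixel columns grow to the right and rows downward; lengths in mm; the calibration is good to about 2 mm. A picture is of the moment at which its call begins: read the wrist's pose just before it. get_calibration takes no time and is no camera call.
A pose or a line that the arm cannot do raises bot.Unreachable and nothing moves.
- bot.close_job(): hands the job in; it is judged then, once.
The state is a dict: "t": time; "joint_pos": joint angles; "qvel": joint speeds; "tau": joint torques, N m; "tcp_pos": TCP position; "eef_rot": TCP orientation; "contact_force": force on the tool from outside, world axes, zero at the start; "moment": the same for the moment, N m; "width": finger opening in mm; "finger_force": force on a finger pad.
Only numpy, scipy, OpenCV 4.12 (cv2) and the standard library are available. Lean on these libraries where they do the work, as an engineer would, in place of code of your own. Each camera call takes 0.05 s, during which the arm holds its last target. There are 200 camera calls.

## Task

The washed medium comb insert of the vegetable slicer stands in the draining stand. Put it back in the middle of the storage caddy's packed row, two inserts on either side, between the fine and the coarse comb, and push it fully home: the notch in its foot must drop over the locating stud hidden on the caddy's floor, and all five must end upright with their feet on the floor. Do not topple or pull out its neighbours, and leave the other things on the worktop where they are.

Things in the scene. Friction and masses are not known exactly. Their poses are not given: they have to be found in the camera images.
- insert_medium: to put back: smooth grey plastic frame, 104 wide (its x) x 16 thick (y) x 85 mm high (z), with an index tab on top up to 110 mm; about 90 g; blade with 12 teeth a side. Origin: middle of its foot's underside. Stands upright, loose, on the draining stand's floor, 3 mm above the worktop. Same either way round. Its foot is a wedge: 6 mm thick at the bottom, 16 from 14 mm up
- medium_notch (a point): same point as the medium insert's origin: the mouth of the notch through the middle of its foot, 10 mm wide (x) at the mouth, 8 mm from 2.5 mm up, 11 mm deep; no other insert has one
- medium_tab (a point): middle of the medium insert's index tab, 97.5 mm above its origin, at its x = 0. The tab is 20 wide (x), 10 thick (y), stands free from 85 to 110 mm above the origin and is the place to grip. The neighbours' tabs are at other x, so fingers on this tab that stay above 85 mm pass beside them all the way home
- insert_blade: same frame, origin and axes as the medium one, plain foot without notch, loose; plain blade without teeth, tab at its x = +41 mm: first of the row, next to the caddy's fixed end wall
- insert_fine: same frame, origin and axes as the medium one, plain foot without notch, loose; 24 teeth a side, tab at its x = -41 mm: second of the row, neighbour on the caddy's -y side of the medium one's place. The top edges of all frames are bevelled, from 16 mm thick at 77 to 7 mm at 85 mm up
- insert_coarse: same frame, origin and axes as the medium one, plain foot without notch, loose; 7 teeth a side, tab at its x = +41 mm: third of the row, neighbour on the caddy's +y side of the medium one's place
- insert_wide: same frame, origin and axes as the medium one, plain foot without notch, loose; 4 teeth a side, tab at its x = -41 mm: last of the row, next to the pressure plate
- caddy: white plastic open caddy, fixed to the worktop: 132 (its x) x 121 mm (its y, along the row), two spring housings stand out 24 mm more at +y. Origin on the worktop; body from y = -51 to +69 mm. Inner face of the fixed end wall (72 mm high) at y = -45 mm; +y outer wall 62 mm high. Side walls 26 mm high (46 at the corners), 124 mm apart, so that an insert has 10 mm of play in x
- seat (a point): point on the caddy's floor (4 mm thick), at the caddy's x = 0, y = 0, axes as the caddy's. A home insert's origin has z = 0 here. The steel stud, 5 mm across and 8 mm high above the floor, stands at y = -7.5 mm, clamped anywhere from x = -8.5 to +8.5 mm in a cross slot; hidden, so feel for it: off it, the medium insert stops 8 mm proud. In the full row its y is about -5 mm
- plate (a joint): sprung white pressure plate (116 wide, top 70 mm above the worktop) at the row's +y end: 0 m = at its stop, face at caddy y = +27 mm; up to 0.028 as it is pushed to +y; spring 3 N at 0 plus 150 N/m; about 0.008 with five home. At the start the four stand upright and the gap between the fine and the coarse one is only 5 to 7 mm (their faces), which the wedge foot must spread
- drain: steel draining stand fixed to the worktop: tray 132 (its x) x 70 mm (its y), floor 3 mm thick, origin under its middle; two wire hoops (4 mm wire, 68 mm wide, 50 mm high) at y = +11.5 and -11.5 mm hold the insert upright between them, its x along the stand's x
- ring: bystander: loose steel cutter ring, 62 mm across, 40 mm high
- brush: bystander: loose dish brush, wooden back, 61 x 154 x 46 mm
- jar: bystander: loose spice jar with a screw cap, 46 mm across, 106 mm high
- peel: bystander: loose peeler with a dark handle, 170 mm long

How it is judged (in metres and radians):
At the end, for the whole second after the job is handed in: The medium insert is home between the fine and coarse ones (12 to 22 mm from each, foot within 3 mm of the floor, in line with the caddy to 0.08 rad); all five are upright to 0.08 rad with feet within 3 mm of the floor, at rest (z of insert_medium in the frame of seat between -0.003 and 0.003 m and y of insert_medium in the frame of insert_fine between 0.012 and 0.022 m and y of insert_medium in the frame of insert_coarse between -0.022 and -0.012 m and angle between each of insert_medium, insert_blade, insert_fine, insert_coarse, insert_wide's own z axis and vertical below 0.08 rad and z of each of insert_blade, insert_fine, insert_coarse, insert_wide in the frame of seat below 0.003 m and angle between the x axis of insert_medium and the x axis of caddy, either way round below 0.08 rad and linear speed of each of insert_medium, insert_coarse, insert_blade, insert_fine, insert_wide below 0.01 m/s); the robot touches nothing.
It fails at once if a neighbour in the row is toppled (leans more than 0.4 rad) (angle between any of insert_blade, insert_fine, insert_coarse, insert_wide's own z axis and vertical above 0.4 rad).
It fails at once if a neighbour is pulled out of the row (lifted by more than 30 mm) (z of any of insert_blade, insert_fine, insert_coarse, insert_wide in the frame of seat above 0.03 m).
It fails at once if one of the other things on the worktop is shifted by more than 30 mm (distance of any of ring, brush, jar, peel from where it was at the start of the episode above 0.03 m).
It also fails if it takes over 45 s, if anything falls off the work surface, if the arm or the gripper's body presses on something with over 40 N, if the wrist force passes 120 N, or if a joint passes its speed limit or range.

## Working session

There is one attempt and no reset: what is moved stays moved. The work goes in short steps, each a Python script; the robot and the scene stay as the last script left them, time stands still between calls to the robot, and variables do not carry over. Pictures are saved under pics/ and viewed, at most 10 in all, crops included, and the job is handed in when it is done.

```bash
mkdir -p pics; ls
python3 - <<'E'
from plant import bot
import cv2
for n in("top","scene"):
    im=bot.camera(n); cv2.imwrite(f"pics/{n}0.png",im[:,:,::-1]); c=bot.get_calibration(n); print(n,c)
s=bot.read_state(); print(s)
print(bot.get_calibration("wrist"))
E
```

```text
pics
top {'fx': 419.53440297305457, 'fy': 419.53440297305457, 'cx': 319.85451700213423, 'cy': 202.57590686376298, 'view': array([[-1.57952799e-02, -9.99821251e-01, -1.03910727e-02,
        -3.05937295e+02],
       [ 9.91997859e-01, -1.69719318e-02,  1.25108757e-01,
        -5.27895182e+02],
       [-1.25262750e-01, -8.33179399e-03,  9.92088617e-01,
        -1.07228742e+03],
       [ 0.00000000e+00,  0.00000000e+00,  0.00000000e+00,
         1.00000000e+00]])}
scene {'fx': 495.87202106873417, 'fy': 495.87202106873417, 'cx': 310.089946088718, 'cy': 191.80046610631265, 'view': array([[ 6.99771758e-01, -7.14262719e-01,  1.21760017e-02,
        -6.01647259e+02],
       [ 2.88143354e-01,  2.97811927e-01,  9.10099700e-01,
        -1.48292180e+02],
       [-6.53676445e-01, -6.33353633e-01,  4.14210431e-01,
        -9.51434679e+02],
       [ 0.00000000e+00,  0.00000000e+00,  0.00000000e+00,
         1.00000000e+00]])}
{'t': 0.1, 'joint_pos': array([ 1.51108779e+00,  3.59335885e-01,  1.11485813e-02, -3.23693154e-04,
       -1.22411209e+00, -2.88099389e-01]), 'qvel': array([ 0.00021458,  0.0008
[... 274 characters left out ...]
.84906950e-01, -1.73082963e-01, -6.55494782e-05,  7.63979970e-04]), 'contact_force': array([-0.41105223, -0.21030261,  0.77520408]), 'moment': array([ 0.00550816, -0.01717784,  0.03417609]), 'finger_force': 0.0, 'width': 87.69504305823934}
{'fx': 318.82035273647296, 'fy': 318.82035273647296, 'cx': 323.66582797666496, 'cy': 200.51528439166188, 'T_tool_cam': array([[ 5.19342210e-04,  9.67943647e-01,  2.51166928e-01,
         6.71860980e+01],
       [ 9.99999752e-01, -6.22095709e-04,  3.29707055e-04,
        -8.18584730e-02],
       [ 4.75387718e-04,  2.51166695e-01, -9.67943730e-01,
        -1.58842665e+02],
       [ 0.00000000e+00,  0.00000000e+00,  0.00000000e+00,
         1.00000000e+00]])}
```

View pics/top0.png

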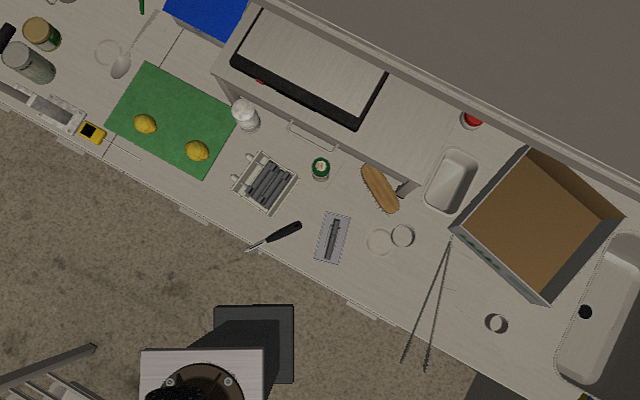

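View pics/scene0.png

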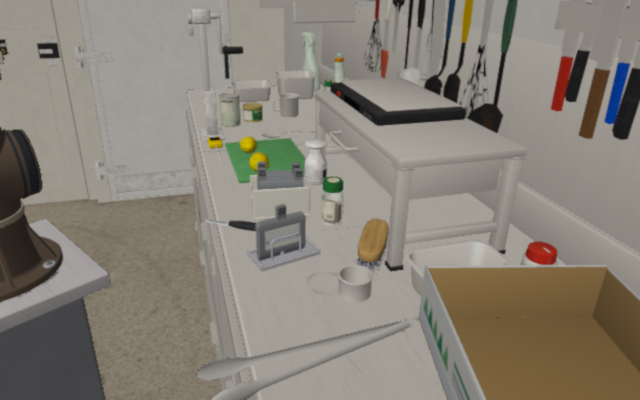

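The top view shows the caddy at about (265,183), the drain with the medium insert at about (332,238), the jar at (320,168) and the peeler at about (275,237). Next I'll use close wrist views.

```bash
cat > h.py <<'E'
from plant import bot
import numpy as np, cv2
from scipy.spatial.transform import Rotation as R
def ray(c,T,uv):  # T cam->world
    d=np.array([(uv[0]-c['cx'])/c['fx'],-(uv[1]-c['cy'])/c['fy'],-1.]); return T[:3,3],T[:3,:3]@d
def hit(c,T,uv,z):
    o,d=ray(c,T,uv); return o+d*(z-o[2])/d[2]
def Tfix(n): c=bot.get_calibration(n); return c,np.linalg.inv(c['view'])
def Twrist(s):
    c=bot.get_calibration('wrist'); T=np.eye(4); T[:3,:3]=R.from_quat(s['eef_rot']).as_matrix(); T[:3,3]=s['tcp_pos']; return c,T@c['T_tool_cam']
def proj(c,T,p):
    q=np.linalg.inv(T)@np.append(p,1); return np.array([c['cx']+c['fx']*q[0]/-q[2], c['cy']-c['fy']*q[1]/-q[2]])
def down(yaw): # tool x axis at world angle yaw, z down
    c,s=np.cos(yaw),np.sin(yaw); return R.from_matrix(np.array([[c,s,0],[s,-c,0],[0,0,-1]])).as_quat()
E
python3 - <<'E'
from h import *
c,T=Tfix('top')
for n,uv,z in [("caddy",(265,183),40),("drain",(332,238),0),("dr TL",(320,211),3),("dr TR",(350,213),3),("dr BL",(313,262),3),("dr BR",(342,265),3),("caddyL",(231,188),40),("caddyT",(258,150),40),("caddyR",(298,178),40),("caddyB",(268,215),40),("jar",(320,163),106),("peel1",(300,225),10),("peel2",(246,250),10)]: print(n,hit(c,T,uv,z).round())
im=cv2.imread('pics/top0.png')[140:275,220:360]
cv2.imwrite('pics/c1.png',cv2.resize(im,None,fx=4,fy=4,interpolation=cv2.INTER_CUBIC))
E
```

```text
caddy [ 576. -171.   40.]
drain [ 431. -345.    0.]
dr TL [ 504. -314.    3.]
dr TR [ 497. -395.    3.]
dr BL [ 368. -294.    3.]
dr BR [ 359. -370.    3.]
caddyL [564. -82.  40.]
caddyT [ 665. -153.   40.]
caddyR [ 588. -258.   40.]
caddyB [ 491. -179.   40.]
jar [ 612. -317.  106.]
peel1 [ 466. -261.   10.]
peel2 [ 402. -117.   10.]
```

View pics/c1.png

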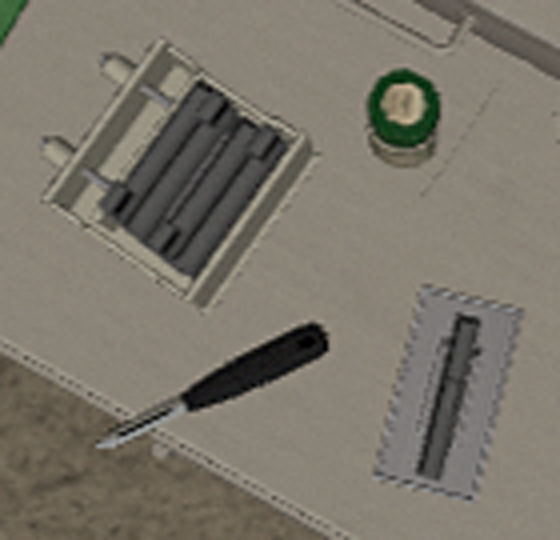

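The crop shows the caddy with its fixed wall at lower right and its springs at upper left (+y). The caddy's x axis runs from lower-left to upper-right, about -36° in the world frame, and the drain's x axis is about -9°. I'll look at both with the wrist camera.

Run:
```python
from h import *
import pickle
bot.move_ptp([180,480,260],down(np.radians(-15)))
def shot(p,yaw,name):
    bot.move_ptp(p,down(yaw)); bot.pause(.3)
    s=bot.read_state(); im=bot.camera('wrist'); cv2.imwrite(f'pics/{name}.png',im[:,:,::-1]); pickle.dump(s,open(name+'.pkl','wb')); print(name,s['t'],s['tcp_pos'],s['joint_pos'].round(2))
shot([431,-345,200],np.radians(-9),'wd')
shot([560,-170,230],np.radians(-36),'wc')
```

```text
wd 4.1333 [ 431.20548313 -344.77962929  200.06313327] [-0.32  0.18 -0.3   0.   -1.09  1.73]
wc 5.3667 [ 559.56051169 -170.8675287   230.01918184] [ 0.04  0.21 -0.19  0.   -1.17  0.9 ]
```

View pics/wd.png

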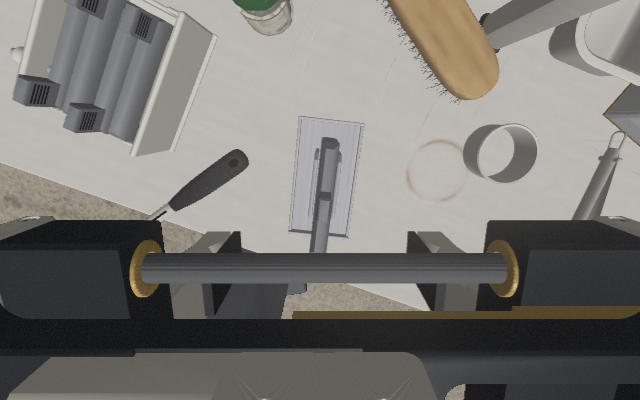

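View pics/wc.png

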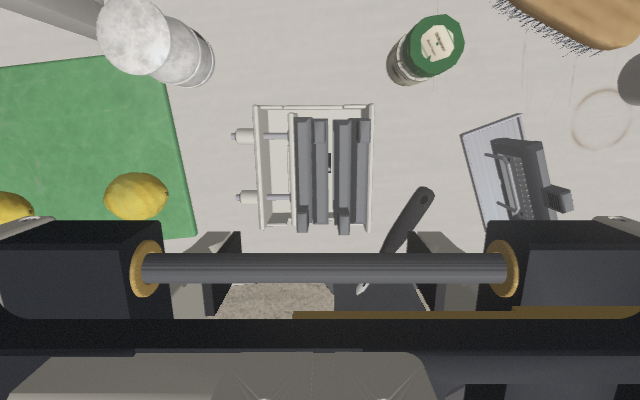

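The drain view shows the tab near (320,260), behind the gripper bar, so I need to back off. The caddy view is centred at about (315,170). The gap between fine and coarse is at column ~330, with a dark spot at (330,162). I'll take closer shots.

Run:
```python
from h import *
import pickle
def shot(p,yaw,name):
    bot.move_ptp(p,down(yaw)); bot.pause(.3)
    s=bot.read_state(); im=bot.camera('wrist'); cv2.imwrite(f'pics/{name}.png',im[:,:,::-1]); pickle.dump(s,open(name+'.pkl','wb')); print(name,s['t'],s['tcp_pos'],s['joint_pos'].round(2)); return im
a=np.radians(-36)
ims=[shot(np.array([576,-171,175])+5*np.array([np.cos(a),np.sin(a),0]),a,'wc2')]
ims.append(shot([370,-335,190],np.radians(-9),'wd2'))
o=[cv2.resize(ims[0][20:250,200:430,::-1],None,fx=2.6,fy=2.6,interpolation=cv2.INTER_CUBIC)]
cv2.imwrite('pics/c2.png',o[0])
cv2.imwrite('pics/c3.png',cv2.resize(ims[1][20:250,200:430,::-1],None,fx=2.6,fy=2.6,interpolation=cv2.INTER_CUBIC))
```

```text
wc2 6.0583 [ 580.53115082 -173.9523363   176.62381713] [ 0.03  0.28 -0.22  0.   -1.07  0.91]
wd2 7.4417 [ 370.61977957 -334.62467357  189.77159742] [-0.34  0.1  -0.42 -0.   -1.05  1.75]
```

View pics/c2.png

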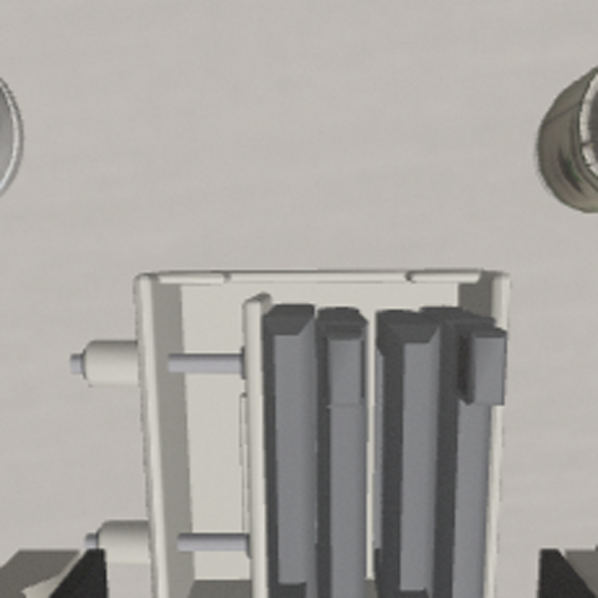

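View pics/c3.png

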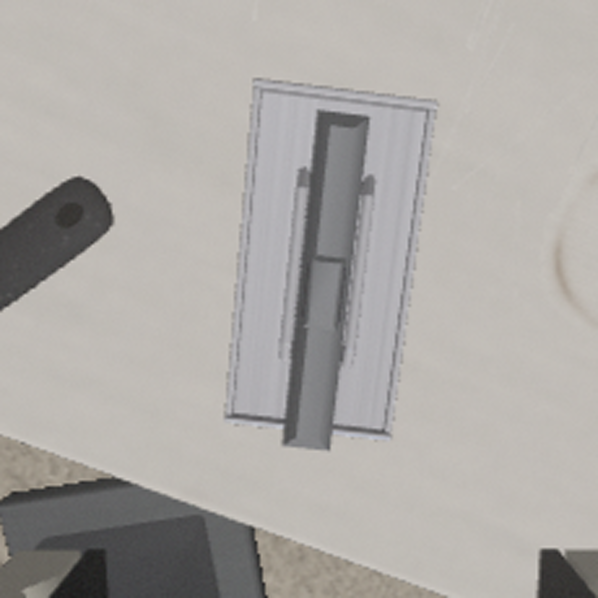

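In the drain crop, the frame ends at z=80 are (318,112)-(370,117) and (283,446)-(330,450), and the tab top centre is about (326,294). In the caddy crop the gap is at x≈371, the coarse light band is 330–366, the fine light band is 402–437, and the far wall edge is at y≈271. I'll compute positions from these, using intensity profiles for the gap edges.

Run:
```python
from h import *
import pickle
s=pickle.load(open('wd2.pkl','rb')); c,T=Twrist(s)
f=lambda p:(200+p[0]/2.6,20+p[1]/2.6)
P=[hit(c,T,f(p),80) for p in [(318,112),(370,117),(283,446),(330,450)]]
far=(P[0]+P[1])/2; near=(P[2]+P[3])/2
print('len',np.linalg.norm(far-near),'w',np.linalg.norm(P[0]-P[1]),np.linalg.norm(P[2]-P[3]),'ctr',(far+near)/2,'yaw',np.degrees(np.arctan2(*(far-near)[1::-1])))
print('tab',hit(c,T,f((326,294)),113))
ct,Tt=Tfix('top'); g=lambda p:(220+p[0]/4,140+p[1]/4)
a=hit(ct,Tt,g((467,318)),84); b=hit(ct,Tt,g((429,476)),84); print('top ctr',(a+b)/2,np.linalg.norm(a-b),np.degrees(np.arctan2(*(a-b)[1::-1])))
s=pickle.load(open('wc2.pkl','rb')); c,T=Twrist(s)
w=[hit(c,T,f(p),26) for p in [(232,271),(405,270)]]
print('far wall yaw',np.degrees(np.arctan2(*(w[1]-w[0])[1::-1]))+90, w)
im=cv2.cvtColor(cv2.imread('pics/wc2.png'),cv2.COLOR_BGR2GRAY)
for r in (188,230): print(r,np.array2string(im[r-2:r+3,294:400].mean(0).astype(int),max_line_width=250))
im=cv2.cvtColor(cv2.imread('pics/wc.png'),cv2.COLOR_BGR2GRAY)
for r in (145,190,205): print(r,np.array2string(im[r-2:r+3,286:380].mean(0).astype(int),max_line_width=250))
```

```text
len 103.7877548885056 w 15.737441419790901 15.683266463419386 ctr [ 426.20476119 -344.04556451   80.        ] yaw -15.429752396034097
tab [ 426.2521232  -344.44033286  113.        ]
top ctr [ 424.38269028 -343.72863908   84.        ] 100.41814423240987 -14.662343506383364
far wall yaw -35.63589982946702 [array([ 649.79781594, -183.47412784,   26.        ]), array([ 613.18268091, -234.54996456,   26.        ])]
188 [175 154 174 189 196 205 202 129  78  74  76  78 113 129 130 130 131 129 130 130 129 129 124 120 116 112 107 105  79  73  73  75  73 111 129 130 130 129 131 129 129 129 128 123 117 113 108 145 191 175 128 129 123  87  71  70  71  72  72  73  74 125
 133 131 131 132 131 131 130 130 126 119 115 108  81  71  71  73  74  73  75  76 125 134 133 133 133 133 133 131 130 127 120 114 127 169 190 200 201 174 182 186 185 186 186 185]
230 [143 102 134 167 188 199 210 202 129  75  71  72  73 123 129 128 128 129 129 129 129 130 126 122 117 112 107  90  72  70  71  70  72 103 127 130 129 129 128 129 129 128 127 121 116 111 105 190 199 139 109 104  95  71  67  68  68  70  72  72 115 131
 1
[... 624 characters left out ...]
135 135 135 134 136 135 131 125 121 116 110  91  79  79  77 103 131 134 134 134 134 134 135 132 126 120 115 159 198 203 203 168 140  90  76  75  78  78 117 134 136 136 135 135 135 135 129
 123 116  94  77  76  77  78  78 105 133 139 138 136 136 135 135 131 124 117 130 170 194 205 203 189 189 189 189 189 189 189 189]
205 [202 201 201 202 181 166 190 202 213 185 109  77  78  85 100 103 102 103 103 103 102  99 111 120 117 112  86  77  77  78  91 130 134 134 135 134 134 135 132 127 120 115 155 198 204 204 158  92  74  75  77  75  78 112 128 130 130 129 128 129 128 119
 120 115  88  77  76  76  79  79 119 136 138 137 136 135 135 134 128 121 114 151 176 209 205 183 187 188 189 188 189 189 189 188]
```

Run:
```python
from h import *
import pickle
yaw=np.radians(-35.6); ex=np.array([np.cos(yaw),np.sin(yaw),0]); ey=np.array([-ex[1],ex[0],0])
for n,rows in [('wc2',{188:(331.7,359.3,380.3),230:(331.6,358.4,379.2)}),('wc',{145:(286+33.8,286+57.3,286+75.2),190:(286+33.9,286+56.8,286+74.2)})]:
    s=pickle.load(open(n+'.pkl','rb')); c,T=Twrist(s); Q=[]
    for r,us in rows.items():
        H=[hit(c,T,(u,r),89) for u in us]; Q.append(H)
        print(n,r,'ey',[round(h@ey,1) for h in H],'ex',round(H[0]@ex,1))
    for i in range(3): d=Q[0][i]-Q[1][i]; print('  yaw',np.degrees(np.arctan2(d[1],d[0])).round(1))
s=pickle.load(open('wc2.pkl','rb')); c,T=Twrist(s)
print('far wall ex', hit(c,T,(200+320/2.6,20+270/2.6),26)@ex)
im=cv2.cvtColor(cv2.imread('pics/wc2.png'),cv2.COLOR_BGR2GRAY); print(im[116:136,296:306].mean(1).astype(int))
c,T=Twrist(pickle.load(open('wc.pkl','rb')))
im=cv2.cvtColor(cv2.imread('pics/wc.png'),cv2.COLOR_BGR2GRAY); print(im[98:118,300:320].mean(1).astype(int),im[220:240,300:320].mean(1).astype(int))
for v in (104,106,108): print(v,hit(c,T,(310,v),26)@ex)
for v in (226,229,232): print(v,hit(c,T,(310,v),26)@ex)
# which ends of inserts: frame end of wide
```

```text
wc2 188 ey [np.float64(190.4), np.float64(168.5), np.float64(151.9)] ex 586.9
wc2 230 ey [np.float64(190.4), np.float64(168.5), np.float64(151.5)] ex 551.8
  yaw -35.7
  yaw -35.6
  yaw -34.9
wc 145 ey [np.float64(190.3), np.float64(168.4), np.float64(151.8)] ex 597.2
wc 190 ey [np.float64(190.6), np.float64(168.6), np.float64(151.8)] ex 554.4
  yaw -36.1
  yaw -35.8
  yaw -35.6
far wall ex 635.3091110106266
[184 183 184 184 184 185 184 184 119 177 198 202 185 197 198 198 188 154
 134 135]
[189 190 189 190 189 189 189 158 187 206 209 165 202 203 203 203 203 203
 203 138] [112 113 114 130 147 158 159 161 162 163 164 165 171 189 190 189 189 188
 189 189]
104 636.3397797477221
106 634.2482457733211
108 632.1503816902215
226 496.036451805816
229 492.22717853741403
232 488.3988213987879
```

Measurements agree: the gap is 5.9 mm, centred at ey=179.5 along caddy y, with yaw -35.6°. The caddy's x origin is at about ex=569. Next is the grasp.

```bash
cat >> h.py <<'E'
yaw=np.radians(-35.6); ex=np.array([np.cos(yaw),np.sin(yaw),0]); ey=np.array([-ex[1],ex[0],0])
def P(a,b,z): return ex*a+ey*b+np.array([0,0,z])   # a along caddy x, b along caddy y (world offsets)
def st(tag=''):
    s=bot.read_state(); t=s['tcp_pos']; F=s['contact_force']
    print(tag,'t %.2f a %.1f b %.1f z %.1f | Fx %.1f Fy %.1f Fz %.1f w %.1f ff %.1f'%(s['t'],t@ex,t@ey,t[2],F@ex,F@ey,F[2],s['width'],s['finger_force'])); return s
E
python3 - <<'E'
from h import *
g=np.array([425.9,-344.2]); q=down(np.radians(-15.2))
bot.move_gripper(40,50)
bot.move_ptp([*g,135],q); bot.line_to([*g,91.5],80); bot.pause(.15); st('pre')
bot.move_gripper(0,50); bot.pause(.1); st('grip')
bot.line_to([*g,215],150); st('lift')
bot.move_ptp(P(569,180,215),down(yaw)); bot.pause(.3); st('above')
im=bot.camera('scene'); cv2.imwrite('pics/s1.png',cv2.resize(im[60:260,180:400,::-1],None,fx=3,fy=3,interpolation=cv2.INTER_CUBIC))
E
```

```text
pre t 9.70 a 547.1 b -31.9 z 92.1 | Fx -0.0 Fy 0.3 Fz -0.3 w 39.7 ff 0.0
grip t 10.40 a 546.7 b -32.0 z 91.5 | Fx -1.4 Fy -0.0 Fz -0.2 w 9.4 ff 50.0
lift t 11.38 a 546.0 b -32.0 z 214.0 | Fx -1.4 Fy 0.6 Fz 0.3 w 9.8 ff 50.0
above t 12.53 a 569.1 b 179.1 z 215.1 | Fx -0.1 Fy 0.9 Fz -0.1 w 9.8 ff 50.0
```

View pics/s1.png

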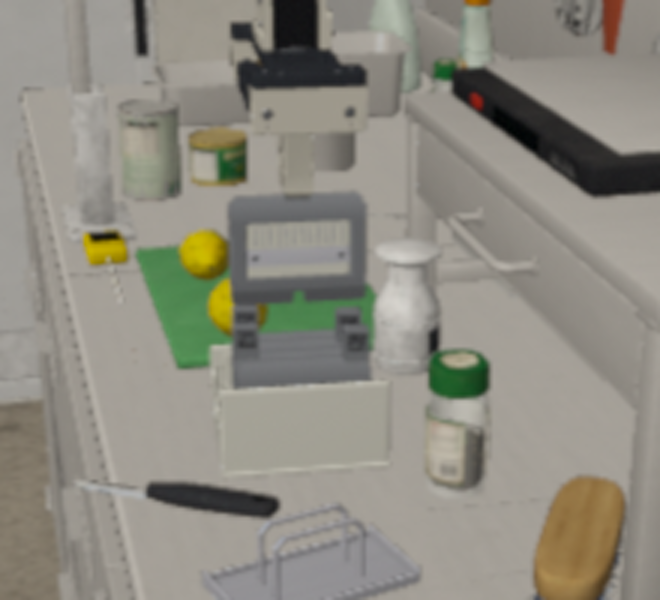

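The insert hangs straight above the row, with its foot parallel to the row and the notch visible at about (298,293). I'll insert it at caddy x≈-8, then press down and sweep for the stud.

Run:
```python
from h import *
a=569-8
bot.line_to(P(a,179.8,197),120)
stop=False
prev=197
for foot in [106,100,95,90,85,79,73,67,55,43,30,20,14]:
    b=np.interp(foot,[67,85,100,106],[184.2,182.5,181.5,179.8])
    bot.line_to(P(a,b,foot+88.5),45); s=st(foot)
    if s['contact_force'][2]>35 or abs(s['contact_force']@ey)>35: print('STOP'); stop=True; break
if not stop:
    for z in np.arange(101.5,97.4,-1):
        bot.line_to(P(a,184.2,z),20); s=st('z%.1f'%z)
        if s['contact_force'][2]>20: break
```

```text
106 t 13.15 a 561.3 b 179.9 z 194.8 | Fx -1.0 Fy -0.2 Fz 0.3 w 9.6 ff 50.0
100 t 13.44 a 560.7 b 181.2 z 188.0 | Fx -0.6 Fy -1.6 Fz -1.1 w 9.2 ff 50.0
95 t 13.70 a 560.7 b 181.6 z 183.0 | Fx -0.2 Fy -2.3 Fz -1.2 w 9.6 ff 50.0
90 t 13.96 a 560.8 b 182.0 z 178.1 | Fx -0.4 Fy -1.0 Fz -0.0 w 9.2 ff 50.0
85 t 14.22 a 560.8 b 182.4 z 173.1 | Fx -0.5 Fy -3.0 Fz -1.0 w 9.2 ff 50.0
79 t 14.50 a 560.8 b 182.9 z 167.1 | Fx -0.4 Fy -2.0 Fz -0.7 w 9.6 ff 50.0
73 t 14.78 a 560.8 b 183.4 z 161.1 | Fx 0.7 Fy -2.7 Fz 0.4 w 9.7 ff 50.0
67 t 15.07 a 560.7 b 184.1 z 154.9 | Fx 0.7 Fy -3.0 Fz -2.0 w 9.7 ff 50.0
55 t 15.48 a 560.6 b 184.1 z 142.8 | Fx -0.1 Fy -3.9 Fz -1.0 w 9.6 ff 50.0
43 t 15.90 a 560.6 b 184.1 z 130.8 | Fx -0.0 Fy -3.3 Fz -2.7 w 9.6 ff 50.0
30 t 16.34 a 560.6 b 184.1 z 117.8 | Fx -0.3 Fy -3.7 Fz -2.4 w 9.8 ff 50.0
20 t 16.72 a 560.7 b 184.1 z 108.0 | Fx 0.4 Fy -4.9 Fz -1.5 w 9.7 ff 50.0
14 t 17.00 a 560.8 b 184.1 z 102.1 | Fx 0.6 Fy -4.0 Fz -2.1 w 9.6 ff 50.0
z101.5 t 17.25 a 561.0 b 184.2 z 101.5 | Fx 0.3 Fy -4.7 Fz -2.1 w 9.6 ff 50.0
z100.5 t 17.50 a 561.1 b 184.2 z 100.6 | Fx 0.4 Fy -4.3 Fz -0.1 w 9.8 ff 50.0
z99.5 t 17.75 a 561.1 b 184.2 z 99.5 | Fx 0.9 Fy -4.2 Fz -0.8 w 9.4 ff 50.0
z98.5 t 18.00 a 561.0 b 184.2 z 98.4 | Fx 0.8 Fy -4.6 Fz -0.4 w 9.9 ff 50.0
z97.5 t 18.25 a 561.0 b 184.2 z 97.4 | Fx 0.3 Fy -4.2 Fz -1.6 w 9.9 ff 50.0
```

Run:
```python
from h import *
for z in np.arange(96.5,90.9,-1):
    bot.line_to(P(561,184.2,z),25); s=st('z%.1f'%z)
    if abs(s['contact_force'][2])>15: break
im=bot.camera('scene'); cv2.imwrite('pics/s2.png',cv2.resize(im[100:240,200:380,::-1],None,fx=4,fy=4,interpolation=cv2.INTER_CUBIC))
```

```text
z96.5 t 18.50 a 560.9 b 184.2 z 96.4 | Fx 1.2 Fy -4.1 Fz -0.8 w 9.7 ff 50.0
z95.5 t 18.75 a 560.9 b 184.2 z 95.4 | Fx 1.1 Fy -4.5 Fz -1.0 w 9.7 ff 50.0
z94.5 t 19.00 a 561.0 b 184.2 z 94.4 | Fx 0.8 Fy -4.1 Fz -1.2 w 9.7 ff 50.0
z93.5 t 19.25 a 561.0 b 184.2 z 93.4 | Fx 0.6 Fy -3.7 Fz -0.4 w 9.9 ff 50.0
z92.5 t 19.50 a 561.1 b 184.2 z 92.5 | Fx 1.1 Fy -4.3 Fz 0.1 w 9.8 ff 50.0
z91.5 t 19.75 a 561.2 b 184.2 z 92.5 | Fx -2.6 Fy -6.9 Fz 7.6 w 9.7 ff 50.0
```

View pics/s2.png

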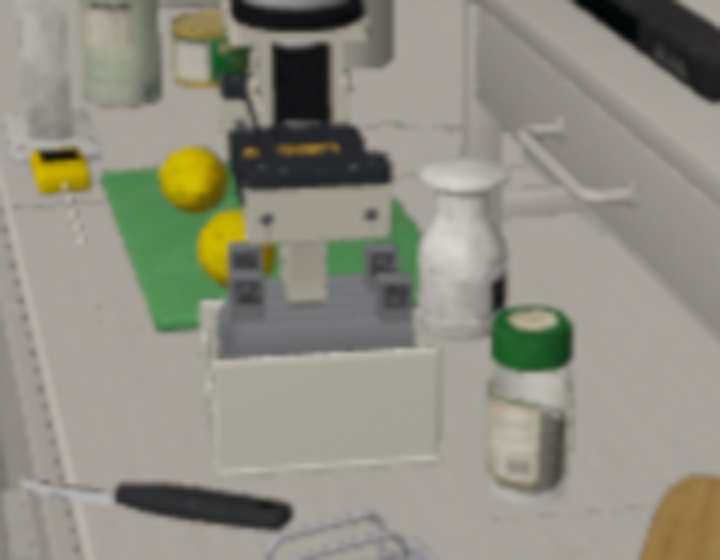

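The picture shows all five tops level, and contact came at z=92.5, exactly the predicted home height, so the notch dropped straight over the stud. I'll release, retreat and verify.

Run:
```python
from h import *
bot.line_to(P(561,184.2,91),20); st('press')
bot.line_to(P(561,184.2,92.6),20)
bot.move_gripper(26); st('open')
bot.line_to(P(561,184.2,230),100); 
bot.move_ptp(P(545,181,230),down(yaw)); bot.pause(.3); st('up')
im=bot.camera('wrist')[60:250,220:410,::-1]; im2=bot.camera('scene')[100:240,200:340,::-1]
r=lambda i:cv2.resize(i,(400,int(400*i.shape[0]/i.shape[1])),interpolation=cv2.INTER_CUBIC)
cv2.imwrite('pics/f.png',np.hstack([r(im),r(im2)]))
```

```text
press t 20.05 a 561.2 b 184.3 z 92.5 | Fx -4.6 Fy -4.4 Fz 12.7 w 9.4 ff 50.0
open t 20.85 a 561.1 b 184.4 z 92.6 | Fx -0.0 Fy -0.7 Fz 0.5 w 25.9 ff 0.0
up t 22.93 a 545.2 b 181.1 z 229.8 | Fx -0.5 Fy -0.2 Fz -0.1 w 26.1 ff 0.0
```

View pics/f.png

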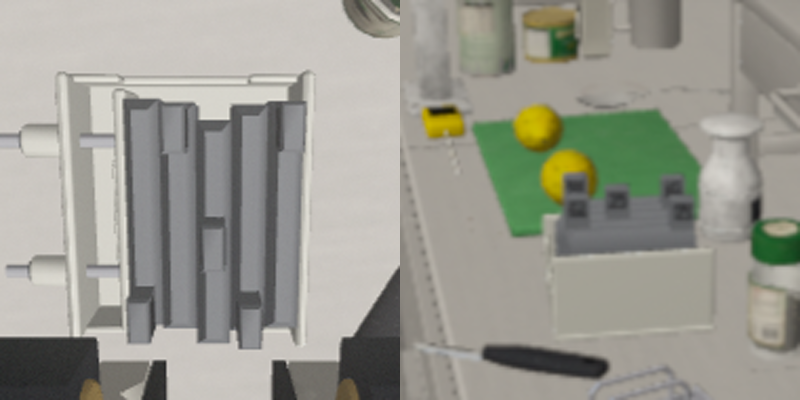

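The final view shows five evenly spaced, parallel, upright inserts with level tops. The medium one is in the middle, and the bystanders in view (jar, peeler) are undisturbed. I'm handing in.

```bash
python3 -c "
from plant import bot
print(bot.close_job())"
```

```text
the job is handed in; nothing more can be done
None
```

The medium comb insert is back in the middle of the row between the fine and coarse combs, its foot bottomed at the expected home height, and the job is handed in at about 23 s on the robot's clock (the close-out gave no verdict).

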